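# Pack the closed bottles into the carrier

### The job

Pack the three closed swing-top bottles, the ones with the stopper seated in the mouth, into the grey bottle carrier: each standing upright on the floor of the square well that matches its size, the large bottle in the large well, the medium in the medium, the small in the small. They are filled glass, so set them down gently without dropping or tipping them over, and leave the three open bottles (stopper hanging beside the neck) and the steel bowl where they stand.

Things in the scene. Friction and masses are not known exactly. Their poses are not given: they have to be found in the camera images.
- closed_large: The large closed bottle: brown glass swing-top bottle standing upright, round body 60 mm across, straight round neck 28 mm across over the top 42 mm of the glass, glass 128 mm tall; a white stopper 24 mm across sits in the mouth and adds 12 mm (total 140 mm). Origin: centre of its underside, z up. Best held by the neck. About 380 g.
- closed_medium: The medium closed bottle: brown glass swing-top bottle standing upright, round body 48 mm across, straight round neck 25 mm across over the top 42 mm of the glass, glass 118 mm tall; a white stopper 21 mm across sits in the mouth and adds 12 mm (total 130 mm). Origin: centre of its underside, z up. Best held by the neck. About 250 g.
- closed_small: The small closed bottle: brown glass swing-top bottle standing upright, round body 36 mm across, straight round neck 22 mm across over the top 42 mm of the glass, glass 108 mm tall; a white stopper 18 mm across sits in the mouth and adds 12 mm (total 120 mm). Origin: centre of its underside, z up. Best held by the neck. About 150 g.
- open_large: The large open bottle, a look-alike that stays: same glass as the closed large one (body 60 mm, neck 28 mm, 128 mm tall) but the mouth is open and the white stopper (20 mm across) hangs on its wire beside the neck, on the bottle's +x side, reaching 38 mm from the bottle's axis, between 87 and 119 mm height with its wire. Origin: centre of its underside, z up.
- open_medium: The medium open bottle, a look-alike that stays: same glass as the closed medium one (body 48 mm, neck 25 mm, 118 mm tall) but the mouth is open and the white stopper (20 mm across) hangs on its wire beside the neck, on the bottle's +x side, reaching 36 mm from the bottle's axis, between 77 and 109 mm height with its wire. Origin: centre of its underside, z up.
- open_small: The small open bottle, a look-alike that stays: same glass as the closed small one (body 36 mm, neck 22 mm, 108 mm tall) but the mouth is open and the white stopper (20 mm across) hangs on its wire beside the neck, on the bottle's +x side, reaching 35 mm from the bottle's axis, between 67 and 99 mm height with its wire. Origin: centre of its underside, z up.
- carrier: Grey moulded bottle carrier, fixed, any yaw: block 236 (x) by 96 (y) by 55 mm high (256 long with end rims). Origin: centre of underside. Three square wells in a row on its x axis (y = 0): large, 80 mm square, centre x = -70 mm; medium, 68 mm, x = +12 mm; small, 56 mm, x = +82 mm. Wells 47 mm deep, floors 8 mm above the table, 8 mm walls between.
- bowl: Empty stainless steel bowl, 170 mm across the rim, 50 mm high; stands beside the bottles. Origin: centre of its underside. Loose, stays where it is.

How it is judged:
By the outcome, as a careful person would: the job done as asked, in the order asked, and still so for the second after the job is handed in, with the robot touching nothing.
It also fails if it takes over 88 s, if anything falls off the work surface, if the arm or the gripper's body presses on something with over 40 N, if the wrist force passes 120 N, or if a joint passes its speed limit or range.

### The arm

A 7-joint arm with a two-finger parallel gripper is mounted at the origin on the work surface. World frame = base frame: x ahead of the robot, y to its left, z up, the work surface at z = 0. Lengths are in m, angles in rad, forces in N, time in s.
With the tool pointing down it reaches from about 0.425 to 0.875 m from the base axis. Payload 8.4 kg.
Tool frame: the origin (TCP) lies midway between the tips of the shut fingers; the grasp point (between the pads) lies 19 mm behind it; z points along the fingers, y is the direction in which the jaws open and shut (so a half turn about z gives the same grasp; the last joint's range is limited). The gripper opens to 85 mm and grips with 20 to 120 N. Pads are 22 mm wide; open, the fingers measure 114 mm over their backs; the gripper's body (76 mm by 85 mm) begins 54 mm behind the grasp point. The pads swing forward as they close: fully open they stand 13 mm farther back than shut.
Start: joints at [-1.346, 0.333, 0.04, 1.465, -0.013, 1.343, -0.059], TCP at [0.207, 0.616, 0.231] pointing down, gripper open.
Joint ranges: [-2.58, 2.58], [-0.38, 2.09], [-1.3, 1.39], [0.25, 2.4], [-1.5, 4.64], [0.08, 2.09], [-2.65, 2.65]. Speed limits (rad/s): [2.22, 2.22, 2.79, 2.79, 3.14, 3.14, 3.14].

### API

Orientations are given as a 3x3 rotation matrix whose columns are the frame's x, y, z axes.
In Python, from station import manip gives the robot as it stands.
- The arm moves only by the tool apply_moves, never from a script. Its argument "series" is a list that holds one entry, the list of rows, each a list of 7 numbers: the turn, a rotation vector about the tool's x, y, z in degrees, then the shift along the tool's x, y, z in mm, then the opening, from 0 (shut) to 1 (fully open). A call has 1 to 20 rows; each row shifts and turns the commanded pose from where the row before left it, along the tool's axes as they then stand; what a row does not reach is not made up. A row lasts 1/10 s, in which the tool goes at most 50 mm and 8.59 degrees, less where a joint would pass 70% of its speed; a pose out of reach is approached as far as the arm can. A call is refused whole if a number of a shift passes 50 or a number of a turn 8.59, either way. A call with a gripper value outside its range is refused whole. The fingers move at their own pace and stop on an object; "squeeze" is the grip in N (left out, the last holds). Time passes only in rows, so rows that do not move let the fingers close. It gives the time, the measured TCP pose, the force and the opening at its end, in the units of the state.
- manip.get_obs(): the state, without advancing time (a new reading comes with each control period).
- manip.snapshot(name): name is "scene" or "top"; returns the picture (400x640x3 uint8, blue, green, red); there is no depth.
- manip.calibration(name): a dict with "mtx" (3x3 intrinsics, pixels), "xyz" and "rotation" of the camera in the world. Camera axes: x right, y up, looking along -z (the intrinsics and any distortion apply to the point x, -y, -z); pixel columns grow to the right and rows downward; lengths in m; the calibration is good to about 2 mm. A picture is of the moment at which its call begins. calibration takes no time and is no camera call.
- manip.hand_in(): hands the job in, once; it reports no verdict.
Trained networks look in the newest picture that a camera, given by its name, has taken for a name from the list of things; names that differ only in an ending like _2 or _b are one class to them, and where a whole thing is asked for, a point or a joint stands for the part that bears it (a point fixed in the world has none). Each returns a list of dicts, best first, with "conf" (0 to 1); they miss things now and then, are a little off and sometimes report something else, mostly with a low value. They report only what shows in the picture. A call takes as long as a camera call.
- manip.regions_of(camera, thing): "pixels" (400x640 bool, what is visible of it) and "extent" ([left, top, width, height] in pixels, round what is visible of it).
The state is a dict: "clock": time; "joint_pos": joint angles; "qd": joint speeds; "tau": joint torques, N m; "tcp_pos": TCP position; "orientation": TCP orientation; "contact_force": force on the tool from outside, world axes, zero at the start; "wrist_torque": the same for the moment, N m; "width": finger opening in m.
Only numpy, scipy, OpenCV 4.12 (cv2) and the standard library are available. Lean on these libraries where they do the work, as an engineer would, in place of code of your own. Each camera call takes 0.05 s, during which the arm holds its last target. There are 200 camera calls.

## Working session

There is one attempt and no reset: what is moved stays moved. The work goes in short steps, Python scripts to look and compute and a tool call to move; the robot and the scene stay as the last step left them, time stands still between calls to the robot, and variables do not carry over. Pictures are saved under pics/ and viewed, about 12 in all and at most 16, crops included, and the job is handed in when it is done.

Besides the shell and the picture viewer there is one more tool, called after "Emit:" by a JSON object that holds its "api" and its "payload", one argument or row to a line. apply_moves: Moves the arm, as the interface text tells. Its arguments: {"type":"object","properties":{"series":{"type":"array"},"squeeze":{"type":"number"}},"required":["series"]}

```bash
mkdir -p pics
cat > h.py <<'E'
import numpy as np, cv2
from station import manip
def ray(cam,u,v):
    c=manip.calibration(cam); K=np.array(c['mtx']); R=np.array(c['rotation'])
    p=np.linalg.solve(K,[u,v,1.]); d=R@np.array([p[0],-p[1],-p[2]]); return np.array(c['xyz']),d
def onz(cam,u,v,z):
    o,d=ray(cam,u,v); return o+d*(z-o[2])/d[2]
def proj(cam,P):
    c=manip.calibration(cam); q=np.array(c['rotation']).T@(np.array(P)-np.array(c['xyz']))
    p=np.array(c['mtx'])@np.array([q[0],-q[1],-q[2]]); return p[:2]/p[2]
E
python3 - <<'E'
from h import *
for c in('scene','top'):
    im=manip.snapshot(c); cv2.imwrite(f'pics/{c}0.png',im); k=manip.calibration(c)
    print(c,np.round(k['mtx'],1).tolist(),np.round(k['xyz'],3),np.round(k['rotation'],3).tolist(),[x for x in k])
    for t in 'closed_large closed_medium closed_small open_large open_medium open_small carrier bowl'.split():
        for r in manip.regions_of(c,t)[:2]: print(c,t,round(r['conf'],2),r['extent'])
print(manip.get_obs())
E
```

```text
scene [[437.9, 0.0, 315.4], [0.0, 437.9, 203.4], [0.0, 0.0, 1.0]] [ 1.343 -0.274  0.635] [[0.34, -0.563, 0.753], [0.94, 0.205, -0.271], [-0.002, 0.8, 0.6]] ['mtx', 'xyz', 'rotation']
scene closed_large 0.91 [282.4, 161.5, 22.0, 64.6]
scene closed_large 0.27 [336.2, 162.2, 16.1, 45.8]
scene closed_medium 0.82 [297.9, 197.9, 19.5, 56.5]
scene closed_small 0.64 [331.0, 162.7, 22.1, 47.8]
scene open_large 0.7 [267.7, 146.1, 26.8, 53.7]
scene open_medium 0.57 [310.3, 135.6, 20.4, 49.4]
scene open_small 0.7 [345.1, 194.4, 22.5, 46.7]
scene carrier 0.56 [133.1, 167.3, 114.0, 76.8]
scene bowl 0.7 [363.1, 140.0, 70.4, 40.8]
top [[391.5, 0.0, 326.1], [0.0, 391.5, 206.4], [0.0, 0.0, 1.0]] [ 0.447 -0.009  0.744] [[-0.016, 0.985, -0.172], [-1.0, -0.017, -0.003], [-0.006, 0.172, 0.985]] ['mtx', 'xyz', 'rotation']
top closed_large 0.72 [335.5, 180.9, 35.4, 43.0]
top closed_medium 0.66 [332.3, 122.3, 27.8, 45.9]
top closed_medium 0.62 [276.5, 193.1, 19.6, 26.1]
top closed_small 0.95 [275.0, 188.8, 21.4, 30.6]
top open_large 0.84 [337.6, 241.7, 33.5, 34.3]
top open_medium 0.66 [269.7, 258.2, 34.7, 26
[... 193 characters left out ...]
       1.34326016, -0.05852872]), 'qd': array([ 0.00016433, -0.00206537,  0.00092648,  0.00092003, -0.00074173,
        0.00166505,  0.00054722]), 'tau': array([ 1.16485917e-04, -6.58313870e+01,  1.36291623e+00, -4.05815256e+01,
        1.65074877e-02,  2.98723389e-03,  4.11689780e-05]), 'tcp_pos': array([0.2068075 , 0.61620655, 0.23130622]), 'orientation': array([[-9.48016548e-01,  3.18221031e-01, -1.88919530e-05],
       [ 3.18221031e-01,  9.48016548e-01, -4.99115660e-07],
       [ 1.77510550e-05, -6.48498666e-06, -1.00000000e+00]]), 'contact_force': array([-0.17716393, -0.41644136, -0.2375302 ]), 'wrist_torque': array([-0.01746566, -0.00770818,  0.00013985]), 'width': 0.08566946012054473}
```

Run:
```python
from h import *
a=cv2.imread('pics/top0.png')[90:390,100:620]; cv2.imwrite('pics/a.png',cv2.resize(a,None,fx=1.5,fy=1.5,interpolation=cv2.INTER_CUBIC))
a=cv2.imread('pics/scene0.png')[110:290,110:450]; cv2.imwrite('pics/b.png',cv2.resize(a,None,fx=2.3,fy=2.3,interpolation=cv2.INTER_CUBIC))
```

```text
(no output)
```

View pics/top0.png

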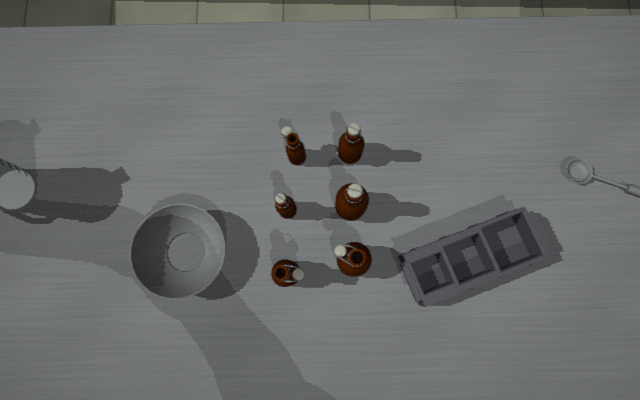

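View pics/b.png

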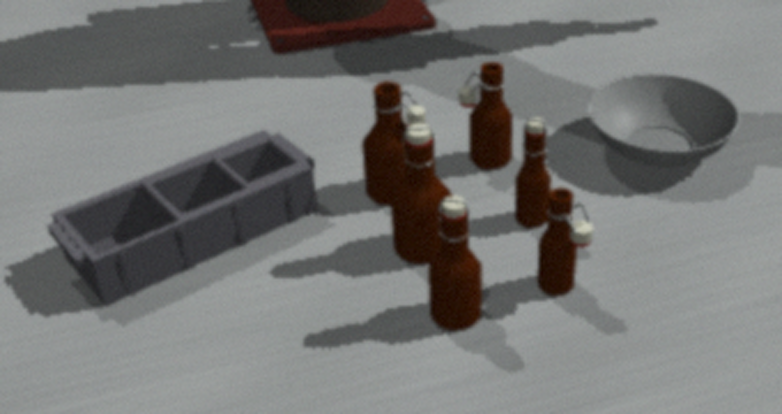

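Two pictures viewed. In the top view the closed bottles are medium (351,145), large (352,200) and small (285,205). The open ones are small (294,150), large (354,258) and medium (286,272). The carrier runs from its small well at (433,270) to its large well at (512,243). I'll fit the poses now.

```bash
cat > fit.py <<'E'
from h import *
from scipy.optimize import minimize
S=4
B={'large':(.030,.014,.128,.012,.140),'medium':(.024,.0125,.118,.0105,.130),'small':(.018,.011,.108,.009,.120)}
t=np.linspace(0,2*np.pi,24,endpoint=False)
def circ(cam,x,y,z,r): return [proj(cam,(x+r*np.cos(a),y+r*np.sin(a),z)) for a in t]
def render(cam,x,y,zb,size,z0=0):
    R,n,H,s,T=B[size]; m=np.zeros((400*S,640*S),np.uint8)
    for (za,ra),(zc,rc) in [((0,R),(zb,R)),((zb,R),(H-.042,n)),((H-.042,n),(H,n)),((H,s),(T,s))]:
        p=np.array(circ(cam,x,y,za+z0,ra)+circ(cam,x,y,zc+z0,rc),np.float32)
        cv2.fillConvexPoly(m,cv2.convexHull(((p+.5)*S).astype(np.int32)),1)
    return cv2.resize(m.astype(np.float32),(640,400),interpolation=cv2.INTER_AREA)
def fit(size,masks,guess,z0=0):
    def cost(p): return sum(np.abs(render(c,p[0],p[1],p[2],size,z0)-m).sum() for c,m in masks.items())
    zb=B[size][2]-.042-.02
    r=minimize(cost,[*guess,zb],method='Nelder-Mead',options=dict(initial_simplex=[[guess[0],guess[1],zb],[guess[0]+.01,guess[1],zb],[guess[0],guess[1]+.01,zb],[guess[0],guess[1],zb-.015]],xatol=2e-4,fatol=.5))
    return r.x,r.fun,sum(m.sum() for m in masks.values())
E
python3 - <<'E'
from fit import *
for c in('scene','top'): manip.snapshot(c)
for s,uv in dict(large=(352,205),medium=(351,150),small=(287,210)).items():
    M={}
    for c in('top','scene'):
        r=manip.regions_of(c,'closed_'+s)
        M[c]=r[0]['pixels'].astype(np.float32); 
    g=onz('top',*uv,.04)[:2]
    for k in (['top','scene'],['top'],['scene']):
        x,f,n=fit(s,{c:M[c] for c in k},g); print(s,k,np.round(x,4),round(f),n)
a=cv2.resize(cv2.imread('pics/top0.png')[195:315,390:560],None,fx=4,fy=4,interpolation=cv2.INTER_CUBIC)[:300*2,:]
cv2.imwrite('pics/car_top.png',a)
print(a.shape)
for u,v in [(430,273),(468,258),(513,241)]: print(onz('top',u,v,.008))
E
```

```text
Traceback (most recent call last):
  File "fit.py", line 16, in fit
    r=minimize(cost,[*guess,zb],method='Nelder-Mead',options=dict(initial_simplex=[[guess[0],guess[1],zb],[guess[0]+.01,guess[1],zb],[guess[0],guess[1]+.01,zb],[guess[0],guess[1],zb-.015]],xatol=2e-4,fatol=.5))
  File "fit.py", line 14, in cost
    def cost(p): return sum(np.abs(render(c,p[0],p[1],p[2],size,z0)-m).sum() for c,m in masks.items())
                        ~~~^^^^^^^^^^^^^^^^^^^^^^^^^^^^^^^^^^^^^^^^^^^^^^^^^^^^^^^^^^^^^^^^^^^^^^^^^^^
  File "fit.py", line 14, in <genexpr>
    def cost(p): return sum(np.abs(render(c,p[0],p[1],p[2],size,z0)-m).sum() for c,m in masks.items())
                                   ~~~~~~^^^^^^^^^^^^^^^^^^^^^^^^^^
  File "fit.py", line 10, in render
    p=np.array(circ(cam,x,y,za+z0,ra)+circ(cam,x,y,zc+z0,rc),np.float32)
                                      ~~~~^^^^^^^^^^^^^^^^^^
  File "fit.py", line 6, in circ
    def circ(cam,x,y,z,r): return [proj(cam,(x+r*np.cos(a),y+r*np.sin(a),z)) for a in t]
                                   ~~~~^^^^^^^^^^^^^^^^^^^^^^^^^^^^^^^^^^^^^
  File "h.py", line 9, in proj
    c=manip.calibration(cam); q=np.array(c['rotation']).T@(np.array(P)-np.array(c['xyz']))
ValueError: time passes only in moves, steps and waits
```

```bash
cat > h.py <<'E'
import numpy as np, cv2
from functools import cache
from station import manip
@cache
def cal(cam):
    c=manip.calibration(cam); return np.array(c['mtx']),np.array(c['rotation']),np.array(c['xyz'])
def onz(cam,u,v,z):
    K,R,o=cal(cam); p=np.linalg.solve(K,[u,v,1.]); d=R@np.array([p[0],-p[1],-p[2]])
    return o+d*(z-o[2])/d[2]
def proj(cam,P):
    K,R,o=cal(cam); q=(np.atleast_2d(P)-o)@R
    p=(q*[1,-1,-1])@K.T; return p[:,:2]/p[:,2:]
E
sed -i 's/^def circ.*/def circ(cam,x,y,z,r): return proj(cam,np.c_[x+r*np.cos(t),y+r*np.sin(t),0*t+z]).tolist()/' fit.py
python3 - <<'E'
from fit import *
for c in('scene','top'): manip.snapshot(c)
for s,uv in dict(large=(352,205),medium=(351,150),small=(287,210)).items():
    M={}
    for c in('top','scene'):
        r=manip.regions_of(c,'closed_'+s)
        if r: M[c]=r[0]['pixels'].astype(np.float32); print(c,r[0]['conf'],r[0]['extent'])
    g=onz('top',*uv,.04)[:2]
    for k in [list(M)]+[[c] for c in M]:
        x,f,n=fit(s,{c:M[c] for c in k},g); print(s,k,np.round(x,4),round(f),n)
a=cv2.resize(cv2.imread('pics/top0.png')[195:315,390:560],None,fx=4,fy=4,interpolation=cv2.INTER_CUBIC)
cv2.imwrite('pics/car_top.png',a)
for u,v in [(430,273),(468,258),(513,241)]: print(onz('top',u,v,.008))
E
```

```text
top 0.96 [333.9, 179.8, 34.8, 44.6]
scene 0.61 [281.9, 161.6, 20.8, 63.8]
large ['top', 'scene'] [ 0.577  -0.0528  0.0624] 265 2059.0
large ['top'] [ 0.5777 -0.0535  0.0604] 51 989.0
large ['scene'] [ 0.5737 -0.0515  0.0608] 185 1070.0
top 0.96 [336.2, 125.2, 28.6, 40.9]
scene 0.94 [296.6, 199.0, 22.8, 58.0]
medium ['top', 'scene'] [ 0.6842 -0.0543  0.0595] 114 1850.0
medium ['top'] [ 0.6842 -0.0548  0.0599] 35 830.0
medium ['scene'] [ 0.6829 -0.0533  0.0579] 61 1020.0
top 0.71 [277.6, 194.5, 19.3, 25.5]
scene 0.81 [333.0, 162.2, 18.5, 46.4]
small ['top', 'scene'] [0.5727 0.0677 0.0544] 118 1026.0
small ['top'] [0.572  0.0664 0.0535] 30 430.0
small ['scene'] [0.5693 0.0696 0.0527] 69 596.0
[ 0.44697718 -0.19714274  0.008     ]
[ 0.47331592 -0.26944943  0.008     ]
[ 0.50348706 -0.35605614  0.008     ]
```

View pics/car_top.png

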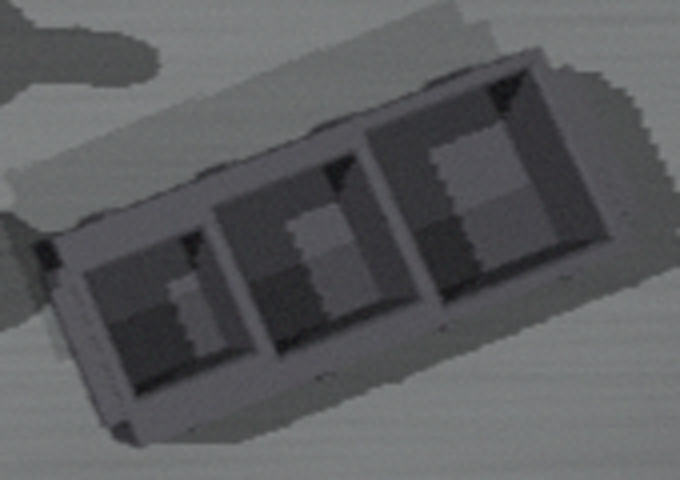

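Run:
```python
from h import *
from scipy.optimize import least_squares
px=np.array([(85,272),(205,228),(258,350),(135,396),(213,208),(355,155),(418,297),(278,355),(366,130),(530,68),(610,237),(443,303)],float)
px=(px+.5)/4-.5+[390,195]
L=[]
for cx,h in((.082,.028),(.012,.034),(-.07,.04)): L+=[(cx+h,-h),(cx-h,-h),(cx-h,h),(cx+h,h)]
L=np.array(L)
W=np.array([onz('top',u,v,.055)[:2] for u,v in px])
def T(p,l): c,s=np.cos(p[2]),np.sin(p[2]); return l@np.array([[c,s],[-s,c]])+p[:2]
r=least_squares(lambda p:(T(p,L)-W).ravel(),[.48,-.29,1.9]); p=r.x
print(p,np.degrees(p[2]),np.round(1000*(T(p,L)-W)).tolist())
for n,x in(('large',-.07),('medium',.012),('small',.082)): print(n,T(p,np.array([[x,0.]])))
# check in scene
im=cv2.imread('pics/scene0.png'); im=cv2.resize(im[140:300,110:330],None,fx=3.6,fy=3.6,interpolation=cv2.INTER_CUBIC)
w=T(p,L); q=proj('scene',np.c_[w,0*w[:,0]+.055])
for u,v in (q-[110,140]+.5)*3.6: cv2.circle(im,(int(u),int(v)),3,(0,255,0),-1)
from fit import circ
for x,y,R,col in((.577,-.053,.03,(255,255,0)),(.684,-.054,.024,(255,255,0)),(.572,.067,.018,(255,255,0))):
    cv2.polylines(im,[((np.array(circ('scene',x,y,0,R))-[110,140]+.5)*3.6).astype(int)],True,col,1)
cv2.imwrite('pics/chk.png',im)
```

```text
[ 0.47622896 -0.26562056  1.92205741] 110.12577729410778 [[-1.0, 0.0], [1.0, 1.0], [1.0, 1.0], [-0.0, -0.0], [0.0, -0.0], [1.0, -0.0], [-0.0, -1.0], [-0.0, 0.0], [-1.0, 0.0], [-0.0, 0.0], [-0.0, -0.0], [-0.0, -0.0]]
large [[ 0.50031471 -0.33134633]]
medium [[ 0.47209998 -0.25435329]]
small [[ 0.44801423 -0.18862752]]
```

View pics/chk.png

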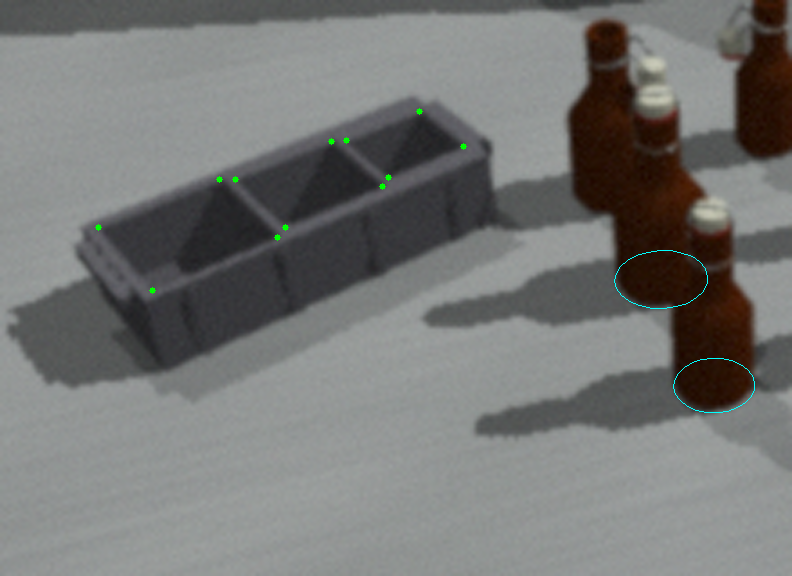

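Picture 4: the projected carrier corners and bottle base rings match the scene view to within about 2 mm. I'll move above the large bottle.

Emit:
{"api": "apply_moves", "payload": {
  "series": [
    [[0, 0, 0, -20, -18, 0, 0.65], [0, 0, 0, -36, -33, 0, 0.65], [0, 0, 0, -36, -33, 0, 0.65], [0, 0, 0, -36, -33, 0, 0.65], [0, 0, 0, -36, -33, 0, 0.65], [0, 0, 0, -36, -33, 0, 0.65], [0, 0, 0, -36, -33, 0, 0.65], [0, 0, 0, -36, -33, 0, 0.65], [0, 0, 0, -36, -33, 0, 0.65], [0, 0, 0, -36, -33, 0, 0.65], [0, 0, 0, -36, -33, 0, 0.65], [0, 0, 0, -36, -33, 0, 0.65], [0, 0, 0, -36, -33, 0, 0.65], [0, 0, 0, -36, -33, 0, 0.65], [0, 0, 0, -36, -33, 0, 0.65], [0, 0, 0, -36, -33, 0, 0.65], [0, 0, 0, -3, -3, 0, 0.65], [0, 0, 0, 0, 0, 0, 0.65]]
  ],
  "squeeze": 40
}}

```text
clock: 3.3
tcp_pos: [0.5765, -0.0539, 0.2311]
orientation: [[-0.947, 0.321, -0.0], [0.321, 0.947, -0.001], [0.0, -0.001, -1.0]]
contact_force: [-0.7, 0.9, -0.3]
width: 0.0555
```

Emit:
{"api": "apply_moves", "payload": {
  "series": [
    [[0, 0, 0, 0, 0, 20, 0.65], [0, 0, 0, 0, 0, 30, 0.65], [0, 0, 0, 0, 0, 30, 0.65], [0, 0, 0, 0, 0, 30, 0.65], [0, 0, 0, 0, 0, 20, 0.65], [0, 0, 0, 0, 0, 9, 0.65], [0, 0, 0, 0, 0, 0, 0.65], [0, 0, 0, 0, 0, 0, 0.65]]
  ]
}}

```text
clock: 4.1
tcp_pos: [0.5769, -0.0515, 0.0933]
orientation: [[-0.948, 0.317, 0.001], [0.317, 0.948, 0.0], [-0.001, 0.001, -1.0]]
contact_force: [0.2, 0.4, 0.8]
width: 0.0554
```

Run:
```python
from h import *
im=manip.snapshot('top')[110:260,230:430]; im2=manip.snapshot('scene')[120:270,230:430]
cv2.imwrite('pics/g1.png',cv2.resize(np.hstack([im,im2]),None,fx=2,fy=2,interpolation=cv2.INTER_CUBIC))
o=manip.get_obs(); print(o['tcp_pos'],o['contact_force'])
```

```text
[ 0.57720477 -0.05186588  0.09370494] [ 1.05504809 -0.53235742 -0.13887091]
```

View pics/g1.png

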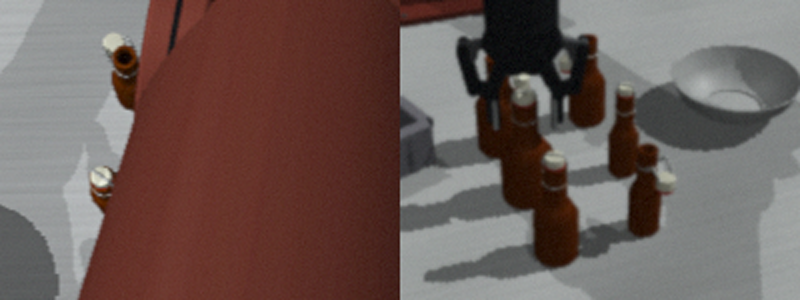

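Picture 5: the fingers straddle the large bottle's neck, touching nothing. Closing.

Emit:
{"api": "apply_moves", "payload": {
  "series": [
    [[0, 0, 0, 0, 0, 0, 0.45], [0, 0, 0, 0, 0, 0, 0.35], [0, 0, 0, 0, 0, 0, 0.28], [0, 0, 0, 0, 0, 0, 0.2], [0, 0, 0, 0, 0, 0, 0.2], [0, 0, 0, 0, 0, 0, 0.2], [0, 0, 0, 0, 0, 0, 0.2], [0, 0, 0, 0, 0, 0, 0.2]]
  ],
  "squeeze": 50
}}

```text
clock: 5.0
tcp_pos: [0.5768, -0.0522, 0.0931]
orientation: [[-0.948, 0.318, 0.001], [0.318, 0.948, 0.0], [-0.001, 0.001, -1.0]]
contact_force: [-2.5, -0.5, 5.6]
width: 0.0269
```

Emit:
{"api": "apply_moves", "payload": {
  "series": [
    [[0, 0, 0, 0, 0, -3, 0.2], [0, 0, 0, 0, 0, -6, 0.2], [0, 0, 0, 0, 0, -12, 0.2], [0, 0, 0, 0, 0, -20, 0.2], [0, 0, 0, 0, 0, -25, 0.2], [0, 0, 0, 0, 0, -25, 0.2], [0, 0, 0, 0, 0, -25, 0.2], [0, 0, 0, 0, 0, -25, 0.2], [0, 0, 0, 0, 0, -20, 0.2], [0, 0, 0, 0, 0, -12, 0.2], [0, 0, 0, 0, 0, -5, 0.2], [0, 0, 0, 0, 0, 0, 0.2]]
  ]
}}

```text
clock: 6.2
tcp_pos: [0.5764, -0.0522, 0.2706]
orientation: [[-0.948, 0.318, 0.0], [0.318, 0.948, 0.0], [-0.0, 0.0, -1.0]]
contact_force: [-0.1, -0.3, -2.9]
width: 0.027
```

Emit:
{"api": "apply_moves", "payload": {
  "series": [
    [[0, 0, 0, -0.5, -10, 0, 0.2], [0, 0, 0, -1, -20, 0, 0.2], [0, 0, 0, -2, -30, 0, 0.2], [0, 0, 0, -2, -35, 0, 0.2], [0, 0, 0, -2, -35, 0, 0.2], [0, 0, 0, -2, -35, 0, 0.2], [0, 0, 0, -2, -35, 0, 0.2], [0, 0, 0, -2, -35, 0, 0.2], [0, 0, 0, -2, -30, 0, 0.2], [0, 0, 0, -1, -16, 0, 0.2], [0, 0, 0, 0, -8, 0, 0.2], [0, 0, 0, 0, 0, 0, 0.2], [0, 0, 0, 0, 0, 0, 0.2]]
  ]
}}

```text
clock: 7.5
tcp_pos: [0.5003, -0.3304, 0.2698]
orientation: [[-0.948, 0.317, -0.001], [0.317, 0.948, 0.001], [0.001, 0.0, -1.0]]
contact_force: [-0.5, 0.1, -4.0]
width: 0.0269
```

Run:
```python
from fit import *
im=manip.snapshot('scene')
z=manip.get_obs()['tcp_pos'];print(z)
z0=z[2]-.0931
x,y=z[0],z[1]
for R,h in((.03,z0),(.03,z0+.06)): cv2.polylines(im,[np.array(circ('scene',x,y,h,R)).astype(int)],True,(255,255,0),1)
cv2.imwrite('pics/g2.png',cv2.resize(im[60:260,100:400],None,fx=2.6,fy=2.6,interpolation=cv2.INTER_CUBIC))
```

```text
[ 0.50055074 -0.33004626  0.26993837]
```

View pics/g2.png

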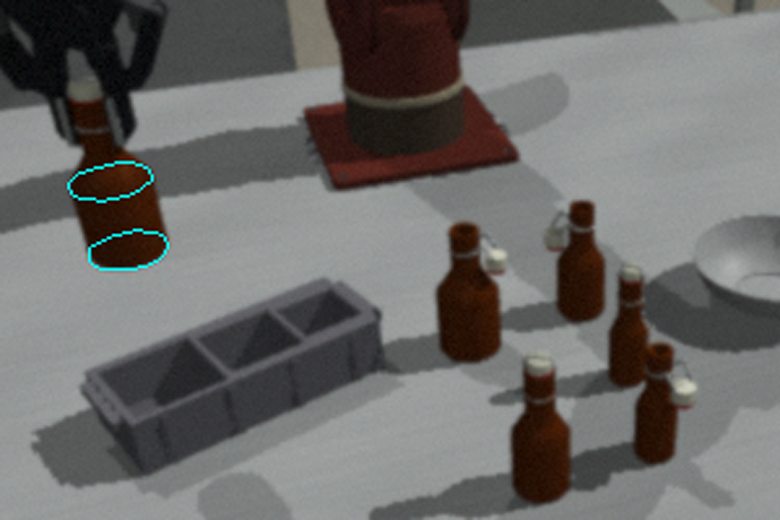

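Picture 6: the large bottle hangs vertical and matches the model rings, directly above its well. Lowering.

Emit:
{"api": "apply_moves", "payload": {
  "series": [
    [[0, 0, 0, 0, -1, 8, 0.2], [0, 0, 0, 0, 0, 16, 0.2], [0, 0, 0, 0, 0, 25, 0.2], [0, 0, 0, 0, 0, 25, 0.2], [0, 0, 0, 0, 0, 25, 0.2], [0, 0, 0, 0, 0, 20, 0.2], [0, 0, 0, 0, 0, 16, 0.2], [0, 0, 0, 0, 0, 12, 0.2], [0, 0, 0, 0, 0, 8, 0.2], [0, 0, 0, 0, 0, 5, 0.2], [0, 0, 0, 0, 0, 3, 0.2], [0, 0, 0, 0, 0, 2, 0.2], [0, 0, 0, 0, 0, 0, 0.2], [0, 0, 0, 0, 0, 0, 0.2]]
  ]
}}

```text
clock: 8.95
tcp_pos: [0.4999, -0.3325, 0.1057]
orientation: [[-0.948, 0.318, 0.001], [0.318, 0.948, -0.0], [-0.001, -0.0, -1.0]]
contact_force: [-0.6, -0.5, -3.0]
width: 0.0267
```

Emit:
{"api": "apply_moves", "payload": {
  "series": [
    [[0, 0, 0, 0, 0, 1, 0.2], [0, 0, 0, 0, 0, 1, 0.2], [0, 0, 0, 0, 0, 0, 0.2], [0, 0, 0, 0, 0, 0, 0.2]]
  ]
}}

```text
clock: 9.35
tcp_pos: [0.4997, -0.3323, 0.1033]
orientation: [[-0.948, 0.318, -0.0], [0.318, 0.948, -0.0], [0.0, -0.0, -1.0]]
contact_force: [0.5, 0.3, -3.6]
width: 0.027
```

Emit:
{"api": "apply_moves", "payload": {
  "series": [
    [[0, 0, 0, 0, 0, 1, 0.2], [0, 0, 0, 0, 0, 0.7, 0.2], [0, 0, 0, 0, 0, 0, 0.2], [0, 0, 0, 0, 0, 0, 0.2]]
  ]
}}

```text
clock: 9.75
tcp_pos: [0.4997, -0.3323, 0.1016]
orientation: [[-0.948, 0.318, -0.0], [0.318, 0.948, -0.0], [0.0, -0.0, -1.0]]
contact_force: [-0.2, -0.2, -2.5]
width: 0.0267
```

Emit:
{"api": "apply_moves", "payload": {
  "series": [
    [[0, 0, 0, 0, 0, 0.6, 0.2], [0, 0, 0, 0, 0, 0.5, 0.2], [0, 0, 0, 0, 0, 0, 0.2], [0, 0, 0, 0, 0, 0, 0.2]]
  ]
}}

```text
clock: 10.15
tcp_pos: [0.4999, -0.3325, 0.1011]
orientation: [[-0.948, 0.318, 0.001], [0.318, 0.948, -0.0], [-0.001, 0.0, -1.0]]
contact_force: [-2.2, 1.6, 5.4]
width: 0.0267
```

Floor contact. Releasing gradually.

Emit:
{"api": "apply_moves", "payload": {
  "series": [
    [[0, 0, 0, 0, 0, 0, 0.33], [0, 0, 0, 0, 0, 0, 0.38], [0, 0, 0, 0, 0, 0, 0.44], [0, 0, 0, 0, 0, 0, 0.5], [0, 0, 0, 0, 0, 0, 0.58], [0, 0, 0, 0, 0, 0, 0.6], [0, 0, 0, 0, 0, 0, 0.6]]
  ]
}}

```text
clock: 10.85
tcp_pos: [0.4997, -0.3323, 0.1005]
orientation: [[-0.948, 0.318, -0.0], [0.318, 0.948, -0.0], [0.0, -0.0, -1.0]]
contact_force: [-0.0, -0.8, 0.0]
width: 0.051
```

Emit:
{"api": "apply_moves", "payload": {
  "series": [
    [[0, 0, 0, 0, 0, -5, 0.6], [0, 0, 0, 0, 0, -15, 0.6], [0, 0, 0, 0, 0, -30, 0.6], [0, 0, 0, 0, 0, -40, 0.6], [0, 0, 0, 0, 0, -40, 0.6], [0, 0, 0, 0, 0, -15, 0.6], [0, 0, 0, 0, 0, -5, 0.6], [0, 0, 0, 0, 0, 0, 0.6]]
  ]
}}

```text
clock: 11.65
tcp_pos: [0.4998, -0.3323, 0.2508]
orientation: [[-0.948, 0.318, 0.001], [0.318, 0.948, -0.0], [-0.001, 0.0, -1.0]]
contact_force: [-0.1, -0.2, -1.2]
width: 0.0511
```

Emit:
{"api": "apply_moves", "payload": {
  "series": [
    [[0, 0, 0, -3, 10, 0, 0.6], [0, 0, 0, -8, 30, 0, 0.6], [0, 0, 0, -11, 42, 0, 0.6], [0, 0, 0, -11, 42, 0, 0.6], [0, 0, 0, -11, 42, 0, 0.6], [0, 0, 0, -11, 42, 0, 0.6], [0, 0, 0, -11, 42, 0, 0.6], [0, 0, 0, -10, 36, 0, 0.6], [0, 0, 0, -6, 24, 0, 0.6], [0, 0, 0, -4, 12, 0, 0.6], [0, 0, 0, 0, 0, 0, 0.6], [0, 0, 0, 0, 0, 0, 0.6]]
  ]
}}

```text
clock: 12.85
tcp_pos: [0.683, -0.0559, 0.2499]
orientation: [[-0.948, 0.32, -0.001], [0.32, 0.948, -0.001], [0.001, -0.001, -1.0]]
contact_force: [-0.1, -0.9, -0.1]
width: 0.0515
```

Run:
```python
from fit import *
im=manip.snapshot('scene'); print(manip.get_obs()['tcp_pos'])
for n,g,z0 in(('large',(.5,-.332),.008),('medium',(.684,-.054),0)):
    r=manip.regions_of('scene','closed_'+n)
    for q in r[:2]: print(n,q['conf'],q['extent'])
    if n=='medium' and r: print(fit(n,{'scene':r[0]['pixels'].astype(np.float32)},g,z0))
cv2.imwrite('pics/g3.png',cv2.resize(im[80:270,100:400],None,fx=2.6,fy=2.6,interpolation=cv2.INTER_CUBIC))
```

```text
[ 0.68286333 -0.05660058  0.2503408 ]
large 0.81 [144.1, 165.2, 29.0, 56.4]
medium 0.75 [295.4, 196.2, 23.1, 59.7]
(array([ 0.68182053, -0.05361646,  0.05367757]), np.float64(53.4375), np.float32(1031.0))
```

View pics/g3.png

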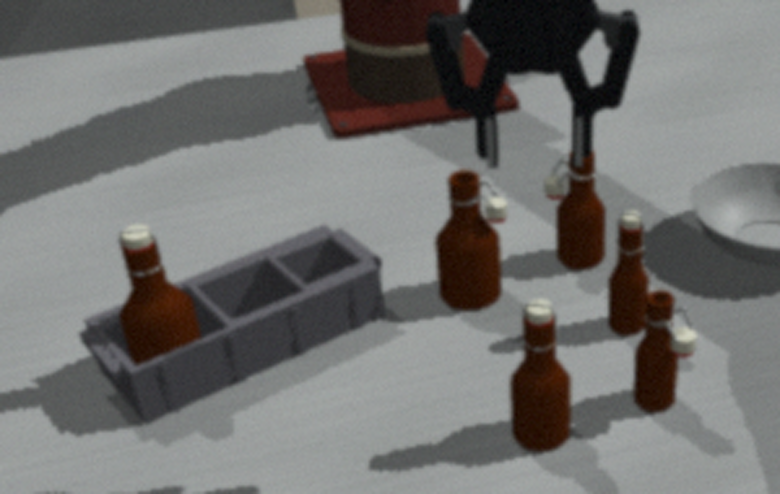

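Picture 7: the large bottle stands upright in its well at about (155,300) in the crop, and the other bottles haven't moved. Descending on the medium bottle.

Emit:
{"api": "apply_moves", "payload": {
  "series": [
    [[0, 0, 0, 0, 2, 15, 0.6], [0, 0, 0, 0, 0, 30, 0.6], [0, 0, 0, 0, 0, 35, 0.6], [0, 0, 0, 0, 0, 35, 0.6], [0, 0, 0, 0, 0, 25, 0.6], [0, 0, 0, 0, 0, 17, 0.6], [0, 0, 0, 0, 0, 9, 0.6], [0, 0, 0, 0, 0, 0, 0.6], [0, 0, 0, 0, 0, 0, 0.6]]
  ]
}}

```text
clock: 13.9
tcp_pos: [0.685, -0.0528, 0.0856]
orientation: [[-0.948, 0.318, 0.001], [0.318, 0.948, -0.0], [-0.001, 0.0, -1.0]]
contact_force: [0.2, -0.0, 0.4]
width: 0.0512
```

Emit:
{"api": "apply_moves", "payload": {
  "series": [
    [[0, 0, 0, 0, 0, 0, 0.45], [0, 0, 0, 0, 0, 0, 0.35], [0, 0, 0, 0, 0, 0, 0.28], [0, 0, 0, 0, 0, 0, 0.22], [0, 0, 0, 0, 0, 0, 0.16], [0, 0, 0, 0, 0, 0, 0.16], [0, 0, 0, 0, 0, 0, 0.16], [0, 0, 0, 0, 0, 0, 0.16], [0, 0, 0, 0, 0, 0, 0.16]]
  ],
  "squeeze": 40
}}

```text
clock: 14.8
tcp_pos: [0.6849, -0.0529, 0.0855]
orientation: [[-0.948, 0.318, 0.001], [0.318, 0.948, -0.0], [-0.001, 0.0, -1.0]]
contact_force: [-1.2, -2.0, 5.9]
width: 0.0243
```

Emit:
{"api": "apply_moves", "payload": {
  "series": [
    [[0, 0, 0, 0, 0, -3, 0.16], [0, 0, 0, 0, 0, -6, 0.16], [0, 0, 0, 0, 0, -12, 0.16], [0, 0, 0, 0, 0, -20, 0.16], [0, 0, 0, 0, 0, -25, 0.16], [0, 0, 0, 0, 0, -25, 0.16], [0, 0, 0, 0, 0, -25, 0.16], [0, 0, 0, 0, 0, -25, 0.16], [0, 0, 0, 0, 0, -20, 0.16], [0, 0, 0, 0, 0, -14, 0.16], [0, 0, 0, 0, 0, -5, 0.16], [0, 0, 0, 0, 0, 0, 0.16]]
  ]
}}

```text
clock: 16.0
tcp_pos: [0.6844, -0.0526, 0.2649]
orientation: [[-0.948, 0.318, 0.001], [0.318, 0.948, 0.0], [-0.001, 0.0, -1.0]]
contact_force: [1.0, -0.3, -2.7]
width: 0.024
```

Emit:
{"api": "apply_moves", "payload": {
  "series": [
    [[0, 0, 0, 5, -9, 0, 0.16], [0, 0, 0, 9, -18, 0, 0.16], [0, 0, 0, 14, -26, 0, 0.16], [0, 0, 0, 16.5, -31, 0, 0.16], [0, 0, 0, 16.5, -31, 0, 0.16], [0, 0, 0, 16.5, -31, 0, 0.16], [0, 0, 0, 16.5, -31, 0, 0.16], [0, 0, 0, 16.5, -31, 0, 0.16], [0, 0, 0, 14, -26, 0, 0.16], [0, 0, 0, 9, -18, 0, 0.16], [0, 0, 0, 4, -7, 0, 0.16], [0, 0, 0, 0, 0, 0, 0.16], [0, 0, 0, 0, 0, 0, 0.16]]
  ]
}}

```text
clock: 17.3
tcp_pos: [0.4725, -0.253, 0.2643]
orientation: [[-0.949, 0.317, -0.0], [0.317, 0.949, 0.0], [0.0, 0.0, -1.0]]
contact_force: [-0.3, 0.3, -2.3]
width: 0.0242
```

Run:
```python
from fit import *
im=manip.snapshot('scene')
z=manip.get_obs()['tcp_pos'];print(z)
z0=z[2]-.0855
for h in(z0,z0+.058): cv2.polylines(im,[np.array(circ('scene',z[0],z[1],h,.024)).astype(int)],True,(255,255,0),1)
cv2.imwrite('pics/g4.png',cv2.resize(im[60:260,100:400],None,fx=2.6,fy=2.6,interpolation=cv2.INTER_CUBIC))
```

```text
[ 0.47272098 -0.25288775  0.26430539]
```

View pics/g4.png

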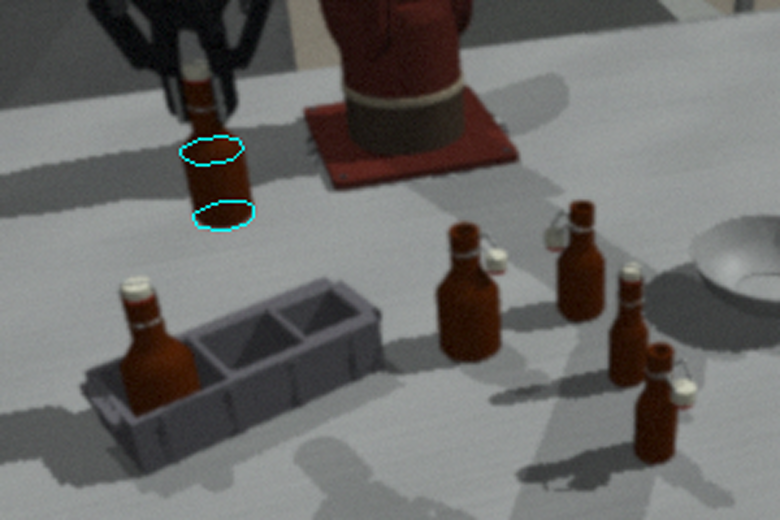

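Picture 8: the medium bottle hangs straight and matches the rings. Lowering into the medium well.

Emit:
{"api": "apply_moves", "payload": {
  "series": [
    [[0, 0, 0, 0, -1, 8, 0.16], [0, 0, 0, 0, 0, 16, 0.16], [0, 0, 0, 0, 0, 25, 0.16], [0, 0, 0, 0, 0, 25, 0.16], [0, 0, 0, 0, 0, 25, 0.16], [0, 0, 0, 0, 0, 20, 0.16], [0, 0, 0, 0, 0, 16, 0.16], [0, 0, 0, 0, 0, 12, 0.16], [0, 0, 0, 0, 0, 9, 0.16], [0, 0, 0, 0, 0, 5, 0.16], [0, 0, 0, 0, 0, 3, 0.16], [0, 0, 0, 0, 0, 2, 0.16], [0, 0, 0, 0, 0, 0, 0.16], [0, 0, 0, 0, 0, 0, 0.16]]
  ]
}}

```text
clock: 18.75
tcp_pos: [0.4715, -0.2554, 0.0989]
orientation: [[-0.948, 0.318, 0.001], [0.318, 0.948, -0.0], [-0.001, 0.0, -1.0]]
contact_force: [0.3, -0.1, -2.1]
width: 0.024
```

Emit:
{"api": "apply_moves", "payload": {
  "series": [
    [[0, 0, 0, 0, 0, 1, 0.16], [0, 0, 0, 0, 0, 1, 0.16], [0, 0, 0, 0, 0, 1, 0.16], [0, 0, 0, 0, 0, 0, 0.16], [0, 0, 0, 0, 0, 0, 0.16]]
  ]
}}

```text
clock: 19.25
tcp_pos: [0.4712, -0.2553, 0.0955]
orientation: [[-0.948, 0.318, -0.0], [0.318, 0.948, -0.0], [0.0, -0.0, -1.0]]
contact_force: [0.5, 0.8, -3.0]
width: 0.0241
```

Emit:
{"api": "apply_moves", "payload": {
  "series": [
    [[0, 0, 0, 0, 0, 0.8, 0.16], [0, 0, 0, 0, 0, 0.7, 0.16], [0, 0, 0, 0, 0, 0, 0.16], [0, 0, 0, 0, 0, 0, 0.16]]
  ]
}}

```text
clock: 19.65
tcp_pos: [0.4713, -0.2553, 0.094]
orientation: [[-0.948, 0.318, -0.0], [0.318, 0.948, -0.0], [-0.0, -0.0, -1.0]]
contact_force: [-0.3, 0.5, -2.9]
width: 0.024
```

Emit:
{"api": "apply_moves", "payload": {
  "series": [
    [[0, 0, 0, 0, 0, 0.6, 0.16], [0, 0, 0, 0, 0, 0.5, 0.16], [0, 0, 0, 0, 0, 0, 0.16], [0, 0, 0, 0, 0, 0, 0.16]]
  ]
}}

```text
clock: 20.05
tcp_pos: [0.4715, -0.2555, 0.0934]
orientation: [[-0.948, 0.318, 0.001], [0.318, 0.948, -0.0], [-0.001, 0.0, -1.0]]
contact_force: [-1.5, 0.3, 5.9]
width: 0.0239
```

Emit:
{"api": "apply_moves", "payload": {
  "series": [
    [[0, 0, 0, 0, 0, 0, 0.29], [0, 0, 0, 0, 0, 0, 0.34], [0, 0, 0, 0, 0, 0, 0.4], [0, 0, 0, 0, 0, 0, 0.47], [0, 0, 0, 0, 0, 0, 0.55], [0, 0, 0, 0, 0, 0, 0.55], [0, 0, 0, 0, 0, 0, 0.55], [0, 0, 0, 0, 0, -5, 0.55], [0, 0, 0, 0, 0, -15, 0.55], [0, 0, 0, 0, 0, -30, 0.55], [0, 0, 0, 0, 0, -40, 0.55], [0, 0, 0, 0, 0, -40, 0.55], [0, 0, 0, 0, 0, -20, 0.55], [0, 0, 0, 0, 0, -5, 0.55], [0, 0, 0, 0, 0, 0, 0.55]]
  ]
}}

```text
clock: 21.55
tcp_pos: [0.4716, -0.2555, 0.2491]
orientation: [[-0.948, 0.318, 0.002], [0.318, 0.948, -0.0], [-0.002, 0.001, -1.0]]
contact_force: [-0.1, 0.5, -1.3]
width: 0.047
```

Emit:
{"api": "apply_moves", "payload": {
  "series": [
    [[0, 0, 0, 1, 10, 0, 0.55], [0, 0, 0, 1, 30, 0, 0.55], [0, 0, 0, 1, 42, 0, 0.55], [0, 0, 0, 1, 42, 0, 0.55], [0, 0, 0, 1, 42, 0, 0.55], [0, 0, 0, 1, 42, 0, 0.55], [0, 0, 0, 1, 42, 0, 0.55], [0, 0, 0, 0, 40, 0, 0.55], [0, 0, 0, 0, 28, 0, 0.55], [0, 0, 0, 0, 20, 0, 0.55], [0, 0, 0, 0, 0, 0, 0.55], [0, 0, 0, 0, 0, 0, 0.55]]
  ]
}}

```text
clock: 22.75
tcp_pos: [0.5718, 0.0667, 0.2472]
orientation: [[-0.948, 0.319, -0.001], [0.319, 0.948, -0.001], [0.001, -0.002, -1.0]]
contact_force: [-0.6, -0.7, -0.1]
width: 0.0468
```

Run:
```python
from fit import *
im=manip.snapshot('scene'); print(manip.get_obs()['tcp_pos'])
r=manip.regions_of('scene','closed_small')
for q in r[:2]: print(q['conf'],q['extent'])
if r: print(fit('small',{'scene':r[0]['pixels'].astype(np.float32)},(.572,.067)))
for h in(.0,.12): cv2.polylines(im,[np.array(circ('scene',.572,.067,h,.018 if h==0 else .009)).astype(int)],True,(255,255,0),1)
cv2.imwrite('pics/g5.png',cv2.resize(im[80:270,100:400],None,fx=2.6,fy=2.6,interpolation=cv2.INTER_CUBIC))
```

```text
[0.57183095 0.06593877 0.24753665]
0.71 [334.4, 164.4, 16.9, 45.9]
(array([0.57131323, 0.06876911, 0.04990203]), np.float64(52.4375), np.float32(553.0))
```

View pics/g5.png

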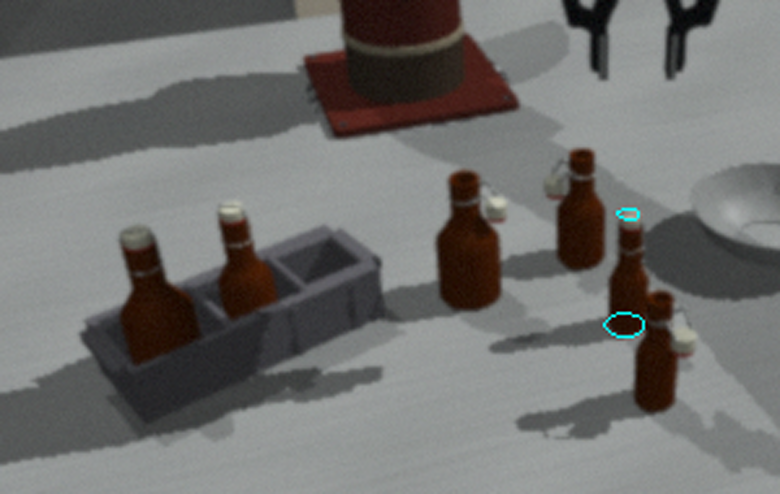

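Picture 9: the medium bottle stands in its well at (247,260) in the crop, and the small bottle is where expected. Descending on it.

Emit:
{"api": "apply_moves", "payload": {
  "series": [
    [[0, 0, 0, 0, 1.5, 15, 0.55], [0, 0, 0, 0, 0, 30, 0.55], [0, 0, 0, 0, 0, 35, 0.55], [0, 0, 0, 0, 0, 35, 0.55], [0, 0, 0, 0, 0, 28, 0.55], [0, 0, 0, 0, 0, 20, 0.55], [0, 0, 0, 0, 0, 9, 0.55], [0, 0, 0, 0, 0, 0, 0.55], [0, 0, 0, 0, 0, 0, 0.55]]
  ]
}}

```text
clock: 23.75
tcp_pos: [0.5731, 0.0685, 0.0766]
orientation: [[-0.948, 0.319, 0.001], [0.319, 0.948, 0.0], [-0.001, 0.0, -1.0]]
contact_force: [-0.6, 0.1, 1.1]
width: 0.0465
```

Emit:
{"api": "apply_moves", "payload": {
  "series": [
    [[0, 0, 0, 0, 0, 0, 0.42], [0, 0, 0, 0, 0, 0, 0.34], [0, 0, 0, 0, 0, 0, 0.27], [0, 0, 0, 0, 0, 0, 0.21], [0, 0, 0, 0, 0, 0, 0.14], [0, 0, 0, 0, 0, 0, 0.14], [0, 0, 0, 0, 0, 0, 0.14], [0, 0, 0, 0, 0, 0, 0.14], [0, 0, 0, 0, 0, 0, 0.14]]
  ],
  "squeeze": 30
}}

```text
clock: 24.65
tcp_pos: [0.5731, 0.0687, 0.0766]
orientation: [[-0.948, 0.318, 0.001], [0.318, 0.948, 0.0], [-0.001, 0.0, -1.0]]
contact_force: [0.2, -1.0, 6.2]
width: 0.0214
```

Emit:
{"api": "apply_moves", "payload": {
  "series": [
    [[0, 0, 0, 0, 0, -3, 0.14], [0, 0, 0, 0, 0, -6, 0.14], [0, 0, 0, 0, 0, -12, 0.14], [0, 0, 0, 0, 0, -20, 0.14], [0, 0, 0, 0, 0, -25, 0.14], [0, 0, 0, 0, 0, -25, 0.14], [0, 0, 0, 0, 0, -25, 0.14], [0, 0, 0, 0, 0, -25, 0.14], [0, 0, 0, 0, 0, -20, 0.14], [0, 0, 0, 0, 0, -14, 0.14], [0, 0, 0, 0, 0, -5, 0.14], [0, 0, 0, 0, 0, 0, 0.14]]
  ]
}}

```text
clock: 25.85
tcp_pos: [0.5728, 0.0689, 0.2563]
orientation: [[-0.948, 0.318, 0.001], [0.318, 0.948, 0.0], [-0.001, 0.001, -1.0]]
contact_force: [0.1, -0.3, -1.4]
width: 0.0212
```

Emit:
{"api": "apply_moves", "payload": {
  "series": [
    [[0, 0, 0, 1, -9, 0, 0.14], [0, 0, 0, 2, -18, 0, 0.14], [0, 0, 0, 4, -28, 0, 0.14], [0, 0, 0, 4.5, -34, 0, 0.14], [0, 0, 0, 4.5, -34, 0, 0.14], [0, 0, 0, 4.5, -34, 0, 0.14], [0, 0, 0, 4.5, -34, 0, 0.14], [0, 0, 0, 4.5, -34, 0, 0.14], [0, 0, 0, 4, -30, 0, 0.14], [0, 0, 0, 2, -18, 0, 0.14], [0, 0, 0, 1, -10, 0, 0.14], [0, 0, 0, 0, 0, 0, 0.14], [0, 0, 0, 0, 0, 0, 0.14]]
  ]
}}

```text
clock: 27.15
tcp_pos: [0.448, -0.1872, 0.2557]
orientation: [[-0.948, 0.318, -0.0], [0.318, 0.948, 0.0], [0.0, 0.0, -1.0]]
contact_force: [0.4, 1.6, -1.2]
width: 0.0211
```

Run:
```python
from fit import *
im=manip.snapshot('scene')
z=manip.get_obs()['tcp_pos'];print(z)
z0=z[2]-.0766
for h in(z0,z0+.053): cv2.polylines(im,[np.array(circ('scene',z[0],z[1],h,.018)).astype(int)],True,(255,255,0),1)
cv2.imwrite('pics/g6.png',cv2.resize(im[60:260,100:400],None,fx=2.6,fy=2.6,interpolation=cv2.INTER_CUBIC))
```

```text
[ 0.44824452 -0.18685662  0.25565671]
```

View pics/g6.png

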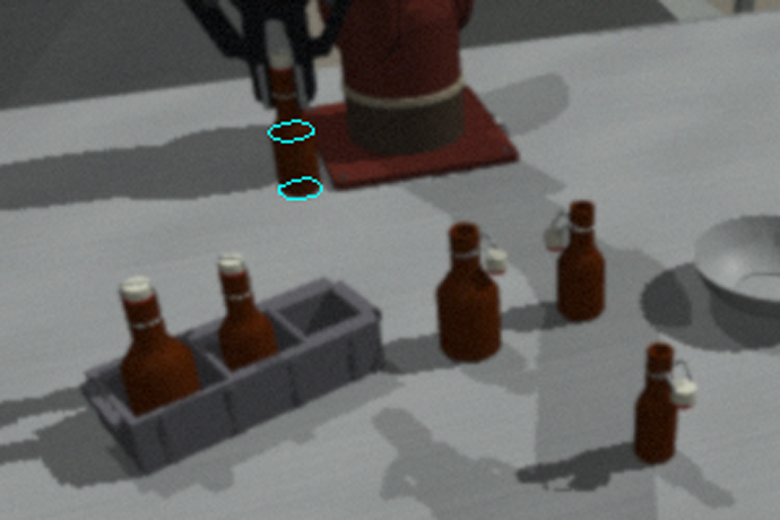

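Picture 10: the small bottle hangs straight above its well, and the others are undisturbed. Lowering.

Emit:
{"api": "apply_moves", "payload": {
  "series": [
    [[0, 0, 0, 0, 0, 8, 0.14], [0, 0, 0, 0, 0, 16, 0.14], [0, 0, 0, 0, 0, 25, 0.14], [0, 0, 0, 0, 0, 25, 0.14], [0, 0, 0, 0, 0, 25, 0.14], [0, 0, 0, 0, 0, 20, 0.14], [0, 0, 0, 0, 0, 16, 0.14], [0, 0, 0, 0, 0, 12, 0.14], [0, 0, 0, 0, 0, 9, 0.14], [0, 0, 0, 0, 0, 5, 0.14], [0, 0, 0, 0, 0, 3, 0.14], [0, 0, 0, 0, 0, 2, 0.14], [0, 0, 0, 0, 0, 0, 0.14], [0, 0, 0, 0, 0, 0, 0.14]]
  ]
}}

```text
clock: 28.6
tcp_pos: [0.4483, -0.1879, 0.0903]
orientation: [[-0.948, 0.318, 0.001], [0.318, 0.948, -0.0], [-0.001, 0.0, -1.0]]
contact_force: [0.5, -0.3, -2.3]
width: 0.0208
```

Emit:
{"api": "apply_moves", "payload": {
  "series": [
    [[0, 0, 0, 0, 0, 1, 0.14], [0, 0, 0, 0, 0, 1, 0.14], [0, 0, 0, 0, 0, 1, 0.14], [0, 0, 0, 0, 0, 0, 0.14], [0, 0, 0, 0, 0, 0, 0.14]]
  ]
}}

```text
clock: 29.1
tcp_pos: [0.448, -0.1879, 0.0869]
orientation: [[-0.948, 0.318, -0.0], [0.318, 0.948, -0.0], [0.0, -0.0, -1.0]]
contact_force: [1.2, -0.2, -1.2]
width: 0.0214
```

Emit:
{"api": "apply_moves", "payload": {
  "series": [
    [[0, 0, 0, 0, 0, 0.8, 0.14], [0, 0, 0, 0, 0, 0.7, 0.14], [0, 0, 0, 0, 0, 0, 0.14], [0, 0, 0, 0, 0, 0, 0.14]]
  ]
}}

```text
clock: 29.5
tcp_pos: [0.448, -0.1879, 0.0854]
orientation: [[-0.948, 0.318, -0.0], [0.318, 0.948, -0.0], [0.0, -0.0, -1.0]]
contact_force: [0.9, -0.3, -0.0]
width: 0.021
```

Emit:
{"api": "apply_moves", "payload": {
  "series": [
    [[0, 0, 0, 0, 0, 0.5, 0.14], [0, 0, 0, 0, 0, 0.4, 0.14], [0, 0, 0, 0, 0, 0, 0.14], [0, 0, 0, 0, 0, 0, 0.14]]
  ]
}}

```text
clock: 29.9
tcp_pos: [0.4481, -0.1879, 0.0846]
orientation: [[-0.948, 0.318, 0.0], [0.318, 0.948, -0.0], [-0.0, -0.0, -1.0]]
contact_force: [-0.3, -0.6, 0.1]
width: 0.0209
```

Emit:
{"api": "apply_moves", "payload": {
  "series": [
    [[0, 0, 0, 0, 0, 0.4, 0.14], [0, 0, 0, 0, 0, 0.3, 0.14], [0, 0, 0, 0, 0, 0, 0.14], [0, 0, 0, 0, 0, 0, 0.14]]
  ]
}}

```text
clock: 30.3
tcp_pos: [0.4485, -0.1881, 0.0845]
orientation: [[-0.948, 0.318, 0.001], [0.318, 0.948, 0.0], [-0.001, 0.0, -1.0]]
contact_force: [-2.0, 0.6, 8.5]
width: 0.0213
```

Floor contact. Releasing, rising and moving clear.

Emit:
{"api": "apply_moves", "payload": {
  "series": [
    [[0, 0, 0, 0, 0, 0, 0.26], [0, 0, 0, 0, 0, 0, 0.31], [0, 0, 0, 0, 0, 0, 0.37], [0, 0, 0, 0, 0, 0, 0.44], [0, 0, 0, 0, 0, 0, 0.52], [0, 0, 0, 0, 0, 0, 0.52], [0, 0, 0, 0, 0, 0, 0.52], [0, 0, 0, 0, 0, -5, 0.52], [0, 0, 0, 0, 0, -15, 0.52], [0, 0, 0, 0, 0, -30, 0.52], [0, 0, 0, 0, 0, -40, 0.52], [0, 0, 0, 0, 0, -40, 0.52], [0, 0, 0, 0, 0, -25, 0.52], [0, 0, 0, 0, 0, -15, 0.52], [0, 0, 0, 0, 0, -5, 0.52], [0, 0, 0, 0, 0, 0, 0.52]]
  ]
}}

```text
clock: 31.9
tcp_pos: [0.4482, -0.188, 0.2592]
orientation: [[-0.948, 0.318, 0.001], [0.318, 0.948, 0.0], [-0.001, 0.0, -1.0]]
contact_force: [-0.7, 0.8, 0.3]
width: 0.0442
```

Emit:
{"api": "apply_moves", "payload": {
  "series": [
    [[0, 0, 0, 0, 15, 0, 0.52], [0, 0, 0, 0, 30, 0, 0.52], [0, 0, 0, 0, 40, 0, 0.52], [0, 0, 0, 0, 40, 0, 0.52], [0, 0, 0, 0, 40, 0, 0.52], [0, 0, 0, 0, 40, 0, 0.52], [0, 0, 0, 0, 40, 0, 0.52], [0, 0, 0, 0, 40, 0, 0.52], [0, 0, 0, 0, 40, 0, 0.52], [0, 0, 0, 0, 30, 0, 0.52], [0, 0, 0, 0, 15, 0, 0.52], [0, 0, 0, 0, 0, 0, 0.52], [0, 0, 0, 0, 0, 0, 0.52]]
  ]
}}

```text
clock: 33.2
tcp_pos: [0.5656, 0.1609, 0.2583]
orientation: [[-0.947, 0.32, -0.001], [0.32, 0.947, -0.001], [0.0, -0.002, -1.0]]
contact_force: [1.3, -1.1, -0.4]
width: 0.0444
```

Run:
```python
from fit import *
im=manip.snapshot('scene'); t=manip.snapshot('top'); o=manip.get_obs(); print(o['tcp_pos'],o['contact_force'],o['clock'])
for x,y,r,T in((.5,-.3325,.012,.14),(.4715,-.2555,.0105,.13),(.4485,-.188,.009,.12)):
    cv2.polylines(t,[np.round(circ('top',x,y,T+.008,r)).astype(int)],True,(255,255,0),1)
cv2.imwrite('pics/f.png',np.vstack([cv2.resize(im[120:260,110:450],(680,280),interpolation=cv2.INTER_CUBIC),cv2.resize(t[100:320,110:570],(627,300),interpolation=cv2.INTER_CUBIC)[:, :].copy() if 0 else cv2.resize(t[110:310,230:570],(680,320))]))
```

```text
[0.5657288  0.16051935 0.25893386] [ 0.20432652 -0.7817381   1.06096927] 33.3
```

View pics/f.png

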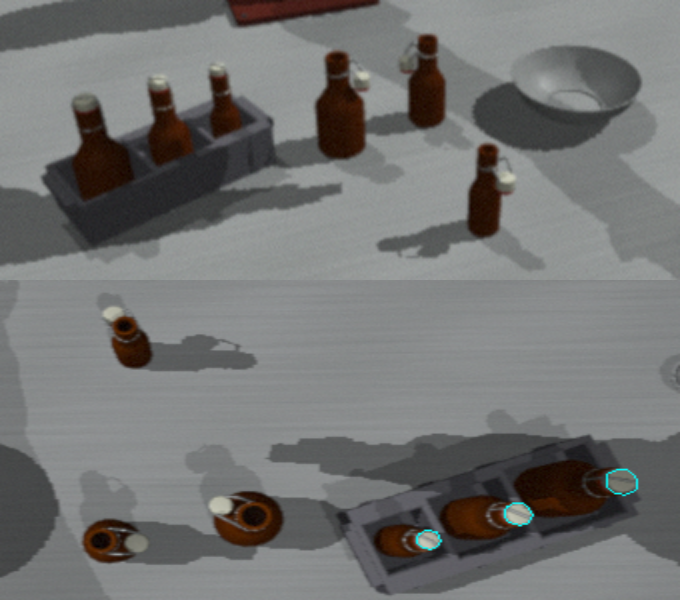

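Picture 11: all three closed bottles stand upright in their matching wells, and their stopper tops coincide with the predicted rings. The open bottles and bowl are unmoved, and the gripper is clear. Handing in.

```bash
python3 -c "
from station import manip
print(manip.hand_in())"
```

```text
the job is handed in; nothing more can be done
None
```

The three closed bottles are packed and the job is handed in. I placed them large, then medium, then small, each gripped by the neck and lowered in steps of 1 mm or less until it touched the floor of its matching well. The arm finished at about 33 s on the clock.

- **Placement:** the last pictures from both cameras show all three upright, with their stopper tops where a standing bottle's should be in the top view. Each was released within about 1.5 mm of the well centre I had measured.
- **Left alone:** the three open bottles and the bowl look unmoved in those pictures. I judged that by eye and did not measure their positions again.
- **Forces:** readings at the end of each move stayed at or below about 9 N, and the gripper was clear of everything at hand-in.
- **Disagreement:** early on, the two cameras differed by up to about 4 mm on the bottle positions. The jaws' self-centring covered that.

No check failed.

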